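Square a tool-holder block up to its fence and stop

ROBOT

A 6-joint arm with a two-finger parallel gripper is mounted at the origin on the work surface. World frame = base frame: x ahead of the robot, y to its left, z up, the work surface at z = 0. Lengths are in m, angles in rad, forces in N, time in s.
With the tool pointing down it reaches from about 0.35 to 0.775 m from the base axis. Payload 5.5 kg.
Tool frame: the origin (TCP) lies at the very end of the fingers, on their centre line; the grasp point (between the pads) lies 19 mm behind it (tcp_to_grasp is the distance from the TCP to the grasp point, in m); z points along the fingers, y is the line along which they close (so a half turn about z gives the same grasp; the last joint's range is limited). The gripper opens to 85 mm and grips with 20 to 120 N. Pads are 22 mm wide; open, the fingers measure 114 mm over their backs; the gripper's body (76 mm by 85 mm) begins 54 mm behind the grasp point. The pads swing forward as they close: fully open they stand 13 mm farther back than shut.
Start: joints at [-1.429, 0.313, 0.046, 1.304, 0, 1.431], TCP at [0.16, -0.552, 0.231] pointing down, gripper open.
Joint ranges: [-2.76, 2.76], [-0.86, 1.69], [-1.03, 1.26], [-2.2, 2.34], [-1.47, 1.5], [-3.14, 3.14]. Speed limits (rad/s): [2.57, 2.57, 3.14, 3.14, 3.14, 3.14].

INTERFACE

Orientations are given as a unit quaternion [x, y, z, w].
In Python, from bench import get_state, camera, job_done, tcp_to_grasp gives the robot as it stands.
- The arm moves only by the shell command python3 -m pendant 'ROWS' [FORCE]. ROWS is JSON, a list that holds one entry, the list of rows, each a list of 7 numbers: the finger opening in cm, from 0 to 8.54, then the shift along the tool's x, y, z in cm, then the turn, a rotation vector about the tool's x, y, z in degrees. In form: [[[grip, x, y, z, ax, ay, az], ...]]. A call has 1 to 8 rows; each row shifts and turns the commanded pose from where the row before left it, along the tool's axes as they then stand; what a row does not reach is not made up. A row lasts 1/8 s, in which the tool goes at most 62.5 mm and 10.7 degrees, less where a joint would pass 70% of its speed; a pose out of reach is approached as far as the arm can. A call with a gripper value outside its range is refused whole. The fingers move at their own pace and stop on an object; FORCE is the grip in N (left out, the last holds). Time passes only in rows, so rows that do not move let the fingers close. It gives the time, the measured TCP pose, the force, the opening and the grip force at its end, in the units of the state.
- get_state(): the state, without advancing time (a new reading comes with each control period).
- camera(name): name is "scene" or "side" or "wrist"; returns a dict with "frame" (420x560x3 uint8, blue, green, red), "mtx" (3x3 intrinsics, pixels), "world_from_camera" (4x4, takes a point from camera to world coordinates). Camera axes: x right, y down, z forward; pixel columns grow to the right and rows downward; lengths in m; the calibration is good to about 2 mm. The wrist camera is an equidistant fisheye: a pixel r from the principal point sees the ray r / f radians off the axis. A picture is of the moment at which its call begins. There is no depth.
- job_done(): hands the job in; it is judged then, once.
The state is a dict: "t": time; "qpos": joint angles; "qvel": joint speeds; "joint_torque": joint torques, N m; "tcp_pos": TCP position; "tcp_rot": TCP orientation; "wrist_force": force on the tool from outside, world axes, zero at the start; "wrist_torque": the same for the moment, N m; "finger_gap": finger opening in m; "grasp_force": force on a finger pad.
Only numpy, scipy, OpenCV 4.12 (cv2) and the standard library are available. Lean on these libraries where they do the work, as an engineer would, in place of code of your own. Each camera call takes 0.05 s, during which the arm holds its last target. There are 200 camera calls.

TASK

Push the white two-holder block along the bench until its long side sits flush against the green fence and its end butts against the square steel stop (not the round post at the fence's other end). Push on the white block only: do not lift or tip it, keep your fingers off the tool holders standing in it, and leave the other loose things where they are.

Things in the scene. Friction and masses are not known exactly. Their poses are not given: they have to be found in the camera images.
- block: White plastic block, 95 mm (its x) by 140 mm (its y), 38 mm high, loose on the bench, 0.5 to 1 kg with its holders. Origin: centre of its underside. It stands in front of (on the robot's side of) the fence, turned by up to 0.35 rad from it.
- holder_a: Tool holder seated in the block and fixed to it: black flange 50 mm across, 9 mm high, then a bright steel chuck 38 mm across; its top is 69 mm above the bench. Origin: centre of its flange's underside, 34 mm along +y of the block from the block's middle, 38 mm up. Not to be touched by the fingers.
- holder_b: Tool holder seated in the block and fixed to it: black flange 50 mm across, then a black chuck 24 mm across; top 69 mm above the bench. Origin: centre of its flange's underside, 34 mm along -y of the block from the block's middle. Not to be touched by the fingers.
- fence: Green steel bar fixed to the bench, 440 mm long (its y), 30 mm wide, 26 mm high. Origin: on the bench at the middle of its front face, the face towards the robot; its x points away from the robot, square to the face, so the bar covers x 0 to 30 mm.
- stop: Square steel stop block fixed to the bench in front of one end of the fence: 60 mm (its x) by 30 mm (its y), 34 mm high, square with the fence and touching its face, its centre 190 mm along the fence from the fence's middle, at either the left (+y) or the right (-y) end. Origin: centre of its underside.
- post: Round steel clamp post, 36 mm across, 34 mm high, fixed in front of the other end of the fence, 190 mm from its middle. Not the stop. Origin: centre of its underside.
- cup_near: Bystander: white cup 72 mm across, 35 mm high, with a tool holder in it (total 94 mm high), standing loose near the right (-y) of the block. Origin: centre of its underside.
- nut: Bystander: loose steel ring nut, 42 mm across, 20 mm high, lying near the left (+y) of the block. Origin: centre of its underside.
- cup_left: Bystander: white cup 76 mm across with a tool holder and a blue sleeve (total 149 mm high), standing loose far to the left. Origin: centre of its underside.
- cup_right: Bystander: white cup 76 mm across with a tool holder and a green sleeve (total 124 mm high), standing loose far to the right. Origin: centre of its underside.
- carton: Bystander: small cardboard box, 70 by 110 by 35 mm, to the right. Origin: centre of its underside.
- brush: Bystander: brush lying to the left.
Not all that is in view belongs to the job. What is shaped like the block but red is not meant.

How it is judged:
At the end, for the whole second after the job is handed in: The block lies flat and at rest on the bench, its long side within 4 mm of the fence and parallel to it within 0.035 rad (2 degrees), its end within 4 mm of the square stop's inner face (x of block in the frame of fence between -0.0515 and -0.043 m and angle between the x axis of block and the x axis of fence, either way round below 0.035 rad and y of block in the frame of stop between -0.089 and 0.089 m and y of block in the frame of fence between -0.13 and 0.13 m and height (world z) of block below 0.004 m and angle between block's own z axis and vertical below 0.04 rad and linear speed of block below 0.01 m/s); the robot touches nothing.
It fails at once if the block is lifted more than 10 mm or tipped more than 0.15 rad (height (world z) of block above 0.01 m or angle between block's own z axis and vertical above 0.15 rad).
It fails at once if the fingers touch a tool holder standing in the block (contact force between the fingers and holder_a above 0.5 N or contact force between the fingers and holder_b above 0.5 N).
It fails at once if another loose thing is moved more than 15 mm or knocked over (distance of any of cup_near, nut, cup_left, cup_right, carton, brush from where it was at the start of the episode above 0.015 m or angle between any of cup_near, cup_left, cup_right's own z axis and vertical above 0.3 rad).
It also fails if it takes over 54 s, if anything falls off the work surface, if the arm or the gripper's body presses on something with over 40 N, if the wrist force passes 120 N, or if a joint passes its speed limit or range.

## Working session

There is one attempt and no reset: what is moved stays moved. The work goes in short steps, Python scripts to look and compute and a shell command to move; the robot and the scene stay as the last step left them, time stands still between calls to the robot, and variables do not carry over. Pictures are saved under pics/ and viewed, at most 10 in all, crops included, and the job is handed in when it is done.

```bash
mkdir -p pics; ls; python3 - <<'E'
from bench import *
import cv2
for n in("scene","side"):
    c=camera(n);cv2.imwrite(f"pics/{n}0.png",c["frame"]);print(n,c["mtx"].round(1).tolist(),c["world_from_camera"].round(3).tolist())
s=get_state();print(s["t"],s["tcp_pos"],s["tcp_rot"],s["wrist_force"],s["finger_gap"])
E
```

```text
pics
scene [[403.8, 0.0, 272.9], [0.0, 403.8, 212.5], [0.0, 0.0, 1.0]] [[0.762, 0.453, -0.463, 1.009], [0.648, -0.539, 0.538, -0.538], [-0.006, -0.71, -0.704, 0.766], [0.0, 0.0, 0.0, 1.0]]
side [[397.0, 0.0, 278.2], [0.0, 397.0, 207.2], [0.0, 0.0, 1.0]] [[-0.855, -0.307, 0.418, 0.128], [-0.518, 0.483, -0.706, 0.709], [0.014, -0.82, -0.572, 0.617], [0.0, 0.0, 0.0, 1.0]]
0.1 [ 0.15982778 -0.55188097  0.23050965] [ 9.90091451e-01  1.40421831e-01  4.26881122e-06 -7.92466123e-04] [ 0.28739304  0.57834943 -0.2465205 ] 0.08527052863728014
```

View pics/scene0.png

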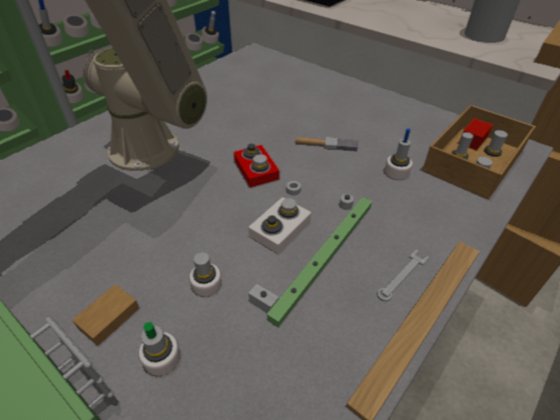

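View pics/side0.png

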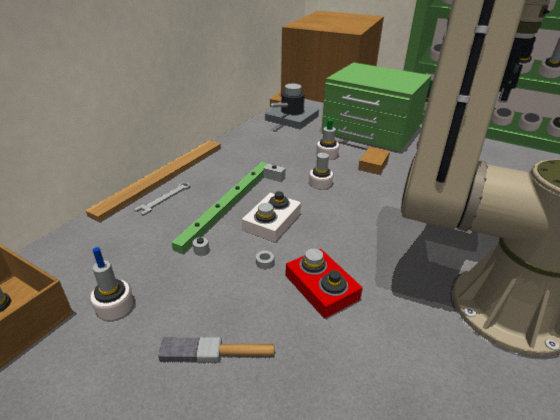

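The scene view shows the white block at (280,223), the fence from (280,312) to (368,205), the square stop at its -y end (263,298), the post at (347,200), cup_near at (205,275) and the nut at (293,187). The side view agrees, with the block at (272,215) and the stop at (274,172). I'll enlarge both.

```bash
cat > h.py <<'E'
import numpy as np,cv2
from bench import *
def ray(c,p):
    K,T=c["mtx"],c["world_from_camera"]
    d=T[:3,:3]@np.linalg.inv(K)@[p[0],p[1],1.]
    return T[:3,3],d/np.linalg.norm(d)
def cast(c,p,z):
    o,d=ray(c,p);return o+d*(z-o[2])/d[2]
def tri(c1,p1,c2,p2):
    (o1,d1),(o2,d2)=ray(c1,p1),ray(c2,p2)
    s=np.linalg.lstsq(np.c_[d1,-d2],o2-o1,rcond=None)[0]
    a,b=o1+s[0]*d1,o2+s[1]*d2;return (a+b)/2,np.linalg.norm(a-b)
def proj(c,P):
    T=np.linalg.inv(c["world_from_camera"]);q=c["mtx"]@(T[:3,:3]@np.asarray(P)+T[:3,3]);return q[:2]/q[2]
E
python3 - <<'E'
from h import *
a=camera("scene")["frame"];b=camera("side")["frame"]
A=cv2.resize(a[180:330,180:380],None,fx=4,fy=4,interpolation=cv2.INTER_CUBIC)
B=cv2.resize(b[150:300,160:360],None,fx=4,fy=4,interpolation=cv2.INTER_CUBIC)
cv2.imwrite("pics/a1.png",A);cv2.imwrite("pics/b1.png",B)
E
```

```text
(no output)
```

View pics/a1.png

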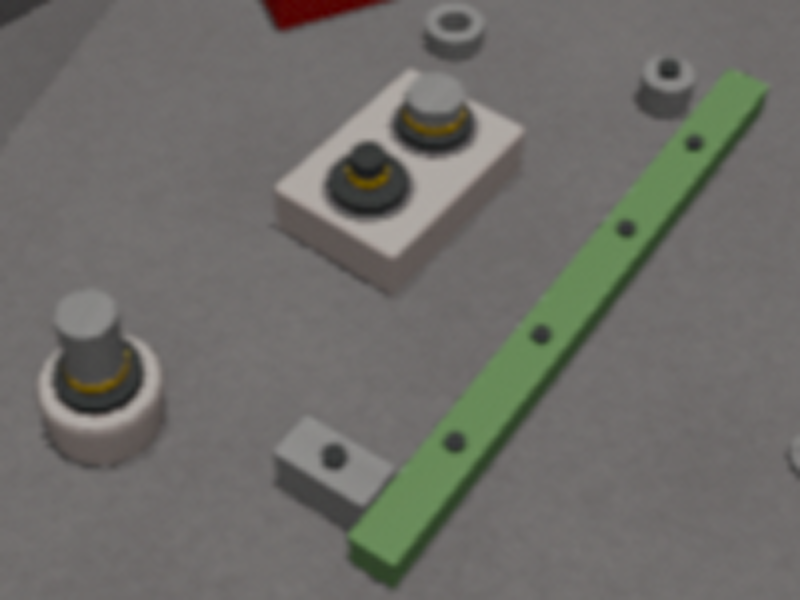

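View pics/b1.png

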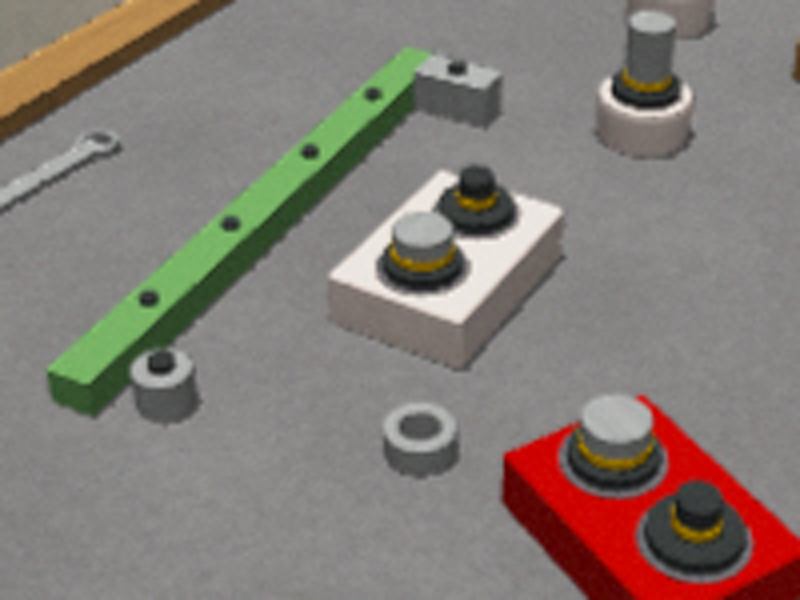

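The crops show the corners clearly. Block top in the scene crop: (410,70), (524,130), (393,257), (277,188). In the side crop the same corners are (465,322), (330,278), (443,170), (563,210). The bright holder_a is at the +y end. The stop's inner top edge runs (310,415)–(397,470) in scene and (490,98)–(417,73) in side.

```bash
cat > m.py <<'E'
from h import *
c1,c2=camera("scene"),camera("side")
u=lambda p,o:((p[0]+.5)/4-.5+o[0],(p[1]+.5)/4-.5+o[1])
S=lambda p:u(p,(180,180)); D=lambda p:u(p,(160,150))
pts=dict(b1=((410,70),(465,322)),b2=((524,130),(330,278)),b3=((393,257),(443,170)),b4=((277,188),(563,210)),
 f_left=((733,70),(93,385)),f_leftback=((767,88),(50,368)),stop_out=((310,415),(490,98)),
 ha=((436,88),(423,224)),hb=((369,155),(477,176)))
R={}
for k,(a,b) in pts.items():
    P,e=tri(c1,S(a),c2,D(b));R[k]=P;print(k,P.round(4),"gap %.4f"%e)
print("block sides",[np.linalg.norm(R[a]-R[b]).round(4) for a,b in(("b1","b2"),("b2","b3"),("b3","b4"),("b4","b1"))])
# fence front top edge
for c,f,a,b in((c1,S,(733,70),(350,540)),(c2,D,(93,385),(430,55))):
    A,B=cast(c,f(a),.026),cast(c,f(b),.026);d=A-B;print("fence",A.round(4),B.round(4),"len",np.linalg.norm(d).round(4),"yaw",np.arctan2(-d[0],d[1]).round(4))
for c,f,a,b in((c1,S,(310,415),(397,470)),(c2,D,(490,98),(417,73))):
    print("stop in",cast(c,f(a),.034).round(4),cast(c,f(b),.034).round(4))
    
for c,f,q in((c1,S,[pts[k][0] for k in("b1","b2","b3","b4")]),(c2,D,[pts[k][1] for k in("b1","b2","b3","b4")])):
    Q=np.array([cast(c,f(p),.038) for p in q]);dy=Q[0]-Q[3]+Q[1]-Q[2];print("block c",Q.mean(0).round(4),"yaw",np.arctan2(-dy[0],dy[1]).round(4),Q[:,:2].round(3).tolist())
print("nut",cast(c1,S((455,18)),.02),cast(c2,D((421,424)),.02)); print("cup",cast(c1,S((101,375)),.035),cast(c2,D((645,98)),.035))
print("post",cast(c1,S((669,72)),.034),cast(c2,D((162,368)),.034))
E
python3 m.py
```

```text
b1 [0.5091 0.0788 0.0361] gap 0.0040
b2 [0.6017 0.0836 0.0349] gap 0.0015
b3 [ 0.6069 -0.0544  0.0367] gap 0.0020
b4 [ 0.5156 -0.0568  0.0359] gap 0.0012
f_left [0.6677 0.2279 0.024 ] gap 0.0068
f_leftback [0.6963 0.229  0.0242] gap 0.0018
stop_out [ 0.6387 -0.1668  0.0274] gap 0.0056
ha [0.5569 0.0477 0.0707] gap 0.0016
hb [ 0.5602 -0.021   0.0664] gap 0.0015
block sides [np.float64(0.0927), np.float64(0.1381), np.float64(0.0913), np.float64(0.1357)]
fence [0.6709 0.2286 0.026 ] [ 0.7087 -0.2095  0.026 ] len 0.4397 yaw 0.0859
fence [0.6626 0.2282 0.026 ] [ 0.7106 -0.2026  0.026 ] len 0.4335 yaw 0.111
stop in [ 0.6445 -0.1687  0.034 ] [ 0.7034 -0.1651  0.034 ]
stop in [ 0.631 -0.159  0.034] [ 0.6959 -0.1615  0.034 ]
block c [0.5606 0.0117 0.038 ] yaw 0.0365 [[0.512, 0.078], [0.604, 0.081], [0.608, -0.055], [0.518, -0.058]]
block c [0.5559 0.0145 0.038 ] yaw 0.0513 [[0.506, 0.08], [0.598, 0.087], [0.605, -0.053], [0.514, -0.055]]
nut [0.48972579 0.15570576 0.02      ] [0.49087775 0.15142601 0.02      ]
cup [ 0.53771059 -0.22445909  0.035     ] [ 0.5349113  -0.21845395  0.035     ]
post [0.64296378 0.19122545 0.034     ] [0.63243564 0.20290087 0.034     ]
```

Sizes and heights check out (95×140 measures about 92×137, heights within 2–3 mm). Both cameras agree to about 5 mm. The stop is at the right (-y) end. I'll refine the fence yaw with a mask and check where the red block stands.

```bash
cat > f.py <<'E'
from h import *
for n in("scene","side"):
    c=camera(n);h=cv2.cvtColor(c["frame"],cv2.COLOR_BGR2HSV)
    def best(m,box):
        k=np.zeros_like(m);k[box[1]:box[3],box[0]:box[2]]=1
        cs,_=cv2.findContours(m*k,cv2.RETR_EXTERNAL,cv2.CHAIN_APPROX_NONE);return max(cs,key=cv2.contourArea)
    box=(255,190,380,330) if n=="scene" else (165,155,280,260)
    g=cv2.inRange(h,(45,60,110 if n=="scene" else 120),(75,255,255))
    q=best(g,box)[:,0,:]; W=np.array([cast(c,p,.026)[:2] for p in q],np.float32)
    r=cv2.minAreaRect(W);b=cv2.boxPoints(r);e=max((b[1]-b[0],b[2]-b[1]),key=np.linalg.norm);e*=np.sign(e[1])
    print(n,"fence c",np.round(r[0],4),"size",np.round(r[1],4),"yaw %.4f"%np.arctan2(-e[0],e[1]))
    rd=cv2.inRange(h,(0,180,90),(8,255,255))
    q=best(rd,(225,130,290,195) if n=="scene" else (270,240,370,320))[:,0,:];W=np.array([cast(c,p,.038)[:2] for p in q],np.float32);print(" red",W.min(0),W.max(0))
E
python3 f.py
```

```text
scene fence c [0.7016 0.0112] size [0.0298 0.4388] yaw 0.0878
 red [0.27319556 0.07783547] [0.43313417 0.21940848]
side fence c [0.6997 0.0138] size [0.0305 0.4368] yaw 0.0874
 red [0.2598576  0.08492769] [0.42941022 0.2511137 ]
```

```bash
python3 -m pendant '[[[6,0,0,0,0,0,5.55],[6,0,0,0,0,0,5.55],[6,3.25,-4.8,0,0,0,0],[6,3.25,-4.8,0,0,0,0],[6,3.25,-4.8,0,0,0,0],[6,3.25,-4.8,0,0,0,0],[6,3.25,-4.8,0,0,0,0],[6,3.25,-4.8,0,0,0,0]]]' && python3 -m pendant '[[[6,3.25,-4.8,0,0,0,0],[6,3.25,-4.8,0,0,0,0],[6,3.25,-4.8,0,0,0,0],[6,3.25,-4.8,0,0,0,0],[6,3.25,-4.8,0,0,0,0],[6,0,0,0,0,0,0]]]'
cat > w.py <<'E'
from h import *
from scipy.spatial.transform import Rotation as Ro
F=np.array([.686,.011]);t=.0876
def ff(p):
    d=np.asarray(p)[:2]-F;return np.array([np.cos(t)*d[0]+np.sin(t)*d[1],-np.sin(t)*d[0]+np.cos(t)*d[1]])
if __name__=="__main__":
    s=get_state();R=Ro.from_quat(s["tcp_rot"]).as_matrix()
    print("t",s["t"],"fence xy",ff(s["tcp_pos"]).round(4),"z",s["tcp_pos"][2].round(4),"yaw",np.arctan2(R[1,0],R[0,0]).round(4),"z axis",R[:,2].round(3),"F",np.round(s["wrist_force"],1),"gap",round(s["finger_gap"],4))
E
python3 w.py
```

```text
t: 1.4
tcp_pos: [0.3295, -0.2468, 0.2316]
tcp_rot: [0.999, 0.044, 0.0, 0.0]
wrist_force: [0.7, 0.3, -0.3]
finger_gap: 0.0599
grasp_force: 0.0
t: 2.15
tcp_pos: [0.4708, 0.0084, 0.2312]
tcp_rot: [0.999, 0.047, 0.0, -0.0]
wrist_force: [-0.4, -2.0, 0.0]
finger_gap: 0.0601
grasp_force: 0.0
t 2.15 fence xy [-0.2146  0.0162] z 0.2312 yaw 0.0946 z axis [ 0.001  0.    -1.   ] F [-0.4 -2.   0. ] gap 0.0601
```

```bash
python3 -m pendant '[[[6,0,0.3,5,0,0,0.4],[6,0,0,5,0,0,0],[6,0,0,5,0,0,0],[6,0,0,4,0,0,0],[6,0,0,2,0,0,0],[6,0,0,0.9,0,0,0],[6,0,0,0,0,0,0]]]'; python3 w.py; python3 - <<'E'
from h import *
a=camera("wrist")["frame"];cv2.imwrite("pics/w1.png",a)
E
```

```text
t: 3.02
tcp_pos: [0.4696, 0.0015, 0.0123]
tcp_rot: [0.999, 0.04, -0.0, 0.0]
wrist_force: [-0.3, 0.1, -0.9]
finger_gap: 0.0601
grasp_force: 0.0
t 3.025 fence xy [-0.2164  0.0095] z 0.0123 yaw 0.0803 z axis [-0.001 -0.    -1.   ] F [-0.3  0.1 -0.9] gap 0.0601
```

View pics/w1.png

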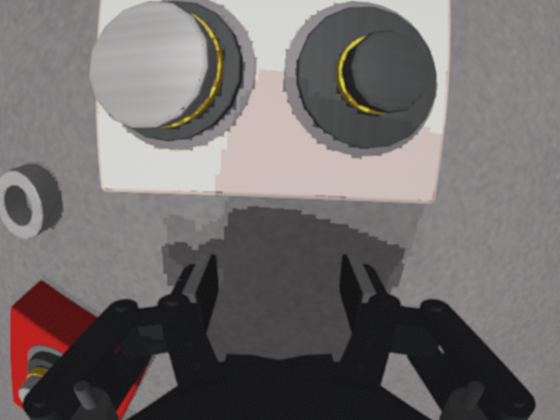

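The wrist view shows the open fingers centred on the block's near long side (edge at row ~195, x 105–435). The nut is clear on the left, and the red block is clear too. Now I push toward the fence.

```bash
python3 -m pendant '[[[6,1.5,-0.2,0,0,0,-0.3],[6,1.2,0,0,0,0,0],[6,0.9,0,0,0,0,0],[6,0.9,0,0,0,0,0],[6,0.9,0,0,0,0,0],[6,0.9,0,0,0,0,0],[6,0.9,0,0,0,0,0],[6,0.9,0,0,0,0,0]]]'; python3 w.py;  python3 -m pendant '[[[6,0.7,0,0,0,0,0],[6,0.7,0,0,0,0,0],[6,0.5,0,0,0,0,0],[6,0,0,0,0,0,0]]]'; python3 w.py
```

```text
t: 4.08
tcp_pos: [0.5475, 0.0112, 0.0119]
tcp_rot: [0.999, 0.043, -0.003, 0.0]
wrist_force: [-9.7, -1.2, 7.8]
finger_gap: 0.0606
grasp_force: 4.9
t 4.075 fence xy [-0.138   0.0123] z 0.0119 yaw 0.0867 z axis [-0.007 -0.    -1.   ] F [-9.7 -1.2  7.8] gap 0.0606
t: 4.58
tcp_pos: [0.5678, 0.0129, 0.0119]
tcp_rot: [0.999, 0.043, -0.002, -0.0]
wrist_force: [-5.3, -1.1, 2.2]
finger_gap: 0.0601
grasp_force: 2.8
t 4.575 fence xy [-0.1176  0.0122] z 0.0119 yaw 0.0868 z axis [-0.004 -0.    -1.   ] F [-5.3 -1.1  2.2] gap 0.0601
```

```bash
python3 -m pendant '[[[6,0.4,0,0,0,0,0],[6,0.4,0,0,0,0,0],[6,0,0,0,0,0,0]]]'; python3 w.py; python3 - <<'E'
from h import *
A=[cv2.resize(camera(n)["frame"][y:y+150,x:x+200],None,fx=2,fy=4,interpolation=cv2.INTER_CUBIC) if 0 else cv2.resize(camera(n)["frame"][y:y+150,x:x+133],None,fx=3,fy=3,interpolation=cv2.INTER_CUBIC) for n,x,y in(("scene",250,180),("side",180,150))]
cv2.imwrite("pics/c2.png",np.hstack(A))
E
```

```text
t: 4.95
tcp_pos: [0.5755, 0.0136, 0.0119]
tcp_rot: [0.999, 0.043, -0.002, -0.0]
wrist_force: [-5.3, -0.9, 4.7]
finger_gap: 0.06
grasp_force: 3.0
t 4.95 fence xy [-0.1098  0.0123] z 0.0119 yaw 0.0868 z axis [-0.004 -0.    -1.   ] F [-5.3 -0.9  4.7] gap 0.06
```

View pics/c2.png

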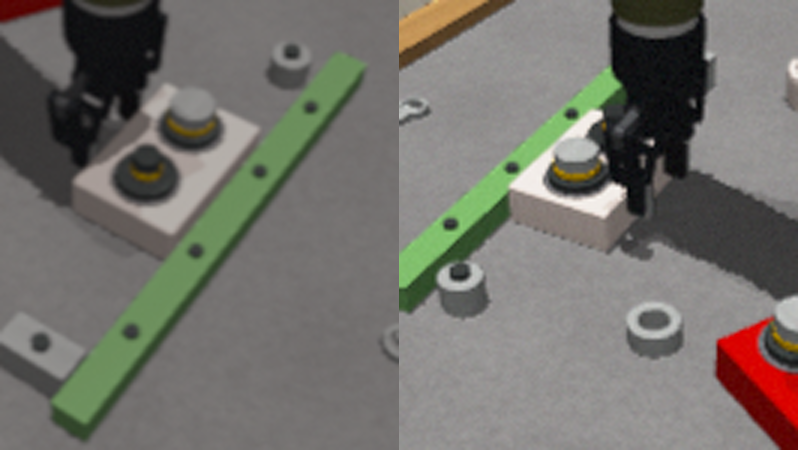

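The block is now nearly flush and parallel, about 3 mm from the fence, and the nut and post are clear. I'll back off, lift, move to the +y end and turn a quarter.

```bash
python3 -m pendant '[[[6,-2,0,0,0,0,0],[6,-2,0,0,0,0,0],[5,0,0,-5,0,0,0],[5,0,0,-5,0,0,0],[5,0,0,-3,0,0,0],[5,3.3,-3.8,0,0,0,0],[5,3.3,-3.8,0,0,0,0],[5,3.3,-3.7,0,0,0,0]]]' >/dev/null; python3 w.py;  python3 -m pendant '[[[5,0,0,0,0,0,10],[5,0,0,0,0,0,10],[5,0,0,0,0,0,10],[5,0,0,0,0,0,10],[5,0,0,0,0,0,10],[5,0,0,0,0,0,10],[5,0,0,0,0,0,10],[5,0,0,0,0,0,10]]]' >/dev/null;  python3 -m pendant '[[[5,0,0,0,0,0,10],[5,0,0,0,0,0,0]]]'; python3 w.py
```

```text
t 6.05 fence xy [-0.047   0.1261] z 0.1429 yaw 0.0863 z axis [ 0.002  0.    -1.   ] F [ 1.  -0.4 -0.4] gap 0.0502
t: 7.3
tcp_pos: [0.4726, -0.243, 0.1431]
tcp_rot: [0.906, -0.387, -0.049, -0.163]
wrist_force: [-0.1, 0.2, -0.3]
finger_gap: 0.0505
grasp_force: 0.0
t 7.3 fence xy [-0.2348 -0.2343] z 0.1431 yaw -0.7783 z axis [ 0.038  0.334 -0.942] F [-0.1  0.2 -0.3] gap 0.0505
```

The quarter turn went badly: the arm drifted to another pose. I'll check the joints and the scene before moving again.

```bash
python3 - <<'E'
from h import *
s=get_state();print(s["qpos"].round(3),s["wrist_force"])
A=[cv2.resize(camera(n)["frame"],(400,300),interpolation=cv2.INTER_AREA) for n in("scene","side")]
cv2.imwrite("pics/c3.png",np.hstack(A))
E
```

```text
[-0.779  0.421 -0.068  1.299  0.267  3.141] [-0.14559528  0.15084643 -0.32110901]
```

View pics/c3.png

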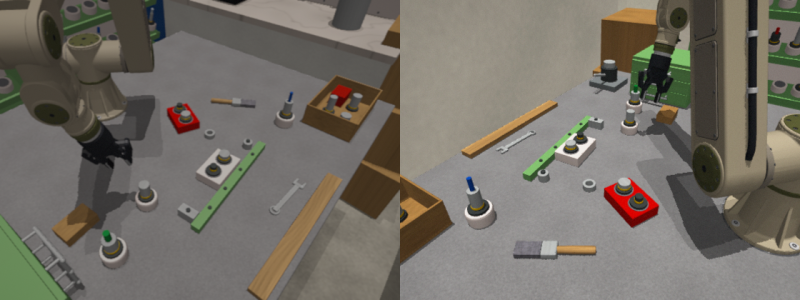

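The turn drove joint 6 into its +3.14 limit. Nothing was touched: block, cups and carton all stand. I'll turn the other way, so tool x points along fence +y, after working out the recovery in tool axes.

```bash
cat > r.py <<'E'
from w import *
import sys
# python3 r.py yaw_rel_deg fx fy z : tool-axes shift [cm] and turn [deg] to the pose (fence frame)
a=[float(v) for v in sys.argv[1:]];s=get_state();R=Ro.from_quat(s["tcp_rot"])
y=t+np.radians(a[0]);c,d=np.cos(y),np.sin(y);G=Ro.from_matrix([[c,d,0],[d,-c,0],[0,0,-1]])
g=np.r_[F+np.array([np.cos(t)*a[1]-np.sin(t)*a[2],np.sin(t)*a[1]+np.cos(t)*a[2]]),a[3]]
sh=g-s["tcp_pos"];rv=(R.inv()*G).as_rotvec(degrees=True)
print("shift now-axes",(R.inv().apply(sh)*100).round(2),"shift goal-axes",(G.inv().apply(sh)*100).round(2),"turn",rv.round(2),"q6",s["qpos"][5].round(3))
E
python3 -m pendant '[[[5,0,2,-5,0,0,0],[5,0,2,-5,0,0,0]]]'; python3 w.py; python3 r.py 0 -0.235 -0.234 0.24;python3 r.py 90 -0.0505 0.124 0.24
```

```text
t: 7.65
tcp_pos: [0.4422, -0.298, 0.2281]
tcp_rot: [0.908, -0.382, -0.05, -0.163]
wrist_force: [0.3, -0.1, -0.5]
finger_gap: 0.0501
grasp_force: 0.0
t 7.65 fence xy [-0.2698 -0.2865] z 0.2281 yaw -0.7679 z axis [ 0.035  0.335 -0.942] F [ 0.3 -0.1 -0.5] gap 0.0501
shift now-axes [-1.89 -6.07  0.84] shift goal-axes [ 3.48 -5.25 -1.19] turn [-19.67   5.06 -50.19] q6 3.027
shift now-axes [-16.47 -41.29  13.84] shift goal-axes [41.05 21.93 -1.19] turn [ -22.02  -13.01 -138.97] q6 3.027
```

```bash
python3 -m pendant '[[[5,0,0,0,-3.28,0.84,-8.37],[5,0,0,0,-3.28,0.84,-8.37],[5,0,0,0,-3.28,0.84,-8.37],[5,0,0,0,-3.28,0.84,-8.37],[5,0,0,0,-3.28,0.84,-8.37],[5,0,0,0,-3.28,0.84,-8.37],[5,0,0,0,0,0,0]]]'; python3 w.py; python3 r.py 90 -0.0505 0.124 0.24
```

```text
t: 8.52
tcp_pos: [0.4426, -0.297, 0.2281]
tcp_rot: [0.999, 0.043, 0.001, 0.001]
wrist_force: [0.0, -0.1, -0.2]
finger_gap: 0.0498
grasp_force: 0.0
t 8.525 fence xy [-0.2694 -0.2855] z 0.2281 yaw 0.0865 z axis [ 0.001 -0.001 -1.   ] F [ 0.  -0.1 -0.2] gap 0.0498
shift now-axes [ 21.85 -40.98  -1.22] shift goal-axes [40.95 21.89 -1.19] turn [  0.1   -0.   -90.06] q6 2.313
```

```bash
python3 -m pendant '[[[5,0,0,0,0,0,-10],[5,0,0,0,0,0,-10],[5,0,0,0,0,0,-10],[5,0,0,0,0,0,-10],[5,0,0,0,0,0,-10],[5,0,0,0,0,0,-10],[5,0,0,0,0,0,-10],[5,0,0,0,0,0,-10]]]' >/dev/null; python3 -m pendant '[[[5,0,0,0,0,0,-10],[5,5.1,2.7,0,0,0,0],[5,5.1,2.7,0,0,0,0],[5,5.1,2.7,0,0,0,0],[5,5.1,2.7,0,0,0,0],[5,5.1,2.7,0,0,0,0],[5,5.1,2.7,0,0,0,0],[5,5.1,2.7,0,0,0,0]]]' >/dev/null; python3 -m pendant '[[[5,5.1,2.7,0,0,0,0],[5,0,0,0,0,0,0]]]'; python3 w.py; python3 r.py 90 -0.0505 0.124 0.012
```

```text
t: 10.78
tcp_pos: [0.6235, 0.1302, 0.2258]
tcp_rot: [0.675, 0.737, -0.0, -0.001]
wrist_force: [0.0, -0.2, -0.4]
finger_gap: 0.0501
grasp_force: 0.0
t 10.775 fence xy [-0.0519  0.1242] z 0.2258 yaw 1.6586 z axis [-0.001  0.001 -1.   ] F [ 0.  -0.2 -0.4] gap 0.0501
shift now-axes [-0.04  0.17 21.38] shift goal-axes [-2.000e-02  1.400e-01  2.138e+01] turn [-0.08 -0.05  0.01] q6 1.563
```

```bash
python3 -m pendant '[[[5,0,0.1,5,0,0,0],[5,0,0,5,0,0,0],[5,0,0,5,0,0,0],[5,0,0,3,0,0,0],[5,0,0,2,0,0,0],[5,0,0,1.3,0,0,0],[5,0,0,0,0,0,0]]]'; python3 w.py; python3 - <<'E'
from h import *
cv2.imwrite("pics/w2.png",camera("wrist")["frame"])
E
```

```text
t: 11.65
tcp_pos: [0.6229, 0.1251, 0.0132]
tcp_rot: [0.677, 0.736, -0.001, -0.001]
wrist_force: [0.4, 0.4, -0.1]
finger_gap: 0.05
grasp_force: 0.0
t 11.65 fence xy [-0.0529  0.1192] z 0.0132 yaw 1.6534 z axis [-0.002 -0.001 -1.   ] F [ 0.4  0.4 -0.1] gap 0.05
```

View pics/w2.png

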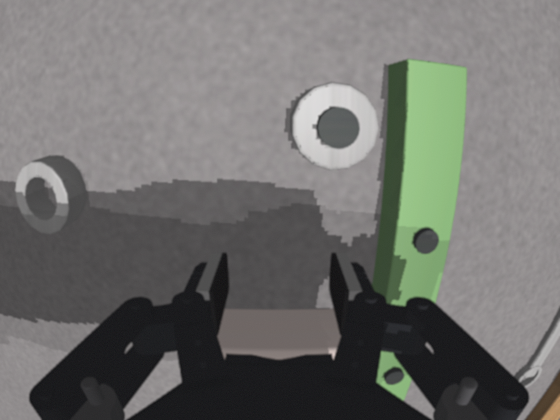

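The wrist view, now looking toward +y, shows the post (335,127), the nut (45,195) and the fence all clear of the fingers. The block's end is behind at (280,320). Now I push toward the stop.

```bash
python3 -m pendant '[[[5,-1.2,0.1,0,0,0,-0.3],[5,-0.9,0,0,0,0,0],[5,-0.9,0,0,0,0,0],[5,-0.9,0,0,0,0,0],[5,-0.9,0,0,0,0,0],[5,-0.9,0,0,0,0,0],[5,-0.9,0,0,0,0,0],[5,-0.9,0,0,0,0,0]]]'; python3 w.py;  python3 -m pendant '[[[5,-0.9,0,0,0,0,0],[5,-0.9,0,0,0,0,0],[5,-0.9,0,0,0,0,0],[5,-0.9,0,0,0,0,0],[5,-0.8,0,0,0,0,0],[5,-0.5,0,0,0,0,0],[5,0,0,0,0,0,0]]]'; python3 w.py
```

```text
t: 12.7
tcp_pos: [0.6315, 0.0522, 0.015]
tcp_rot: [0.675, 0.738, 0.002, -0.001]
wrist_force: [-0.3, 6.7, 3.5]
finger_gap: 0.05
grasp_force: 3.5
t 12.7 fence xy [-0.0507  0.0458] z 0.015 yaw 1.661 z axis [ 0.001  0.003 -1.   ] F [-0.3  6.7  3.5] gap 0.05
t: 13.58
tcp_pos: [0.6359, 0.0026, 0.015]
tcp_rot: [0.675, 0.738, 0.001, -0.0]
wrist_force: [-0.8, 4.4, 4.0]
finger_gap: 0.0497
grasp_force: 2.3
t 13.575 fence xy [-0.0507 -0.004 ] z 0.015 yaw 1.66 z axis [ 0.001  0.002 -1.   ] F [-0.8  4.4  4. ] gap 0.0497
```

Expected contact is at about -0.024, so I'll creep the last 2 cm and watch the force.

```bash
python3 -m pendant '[[[5,-0.5,0,0,0,0,0],[5,-0.5,0,0,0,0,0],[5,-0.4,0,0,0,0,0],[5,-0.3,0,0,0,0,0],[5,0,0,0,0,0,0]]]'; python3 w.py;  python3 -m pendant '[[[5,-0.2,0,0,0,0,0],[5,0,0,0,0,0,0]]]'; python3 w.py;
```

```text
t: 14.2
tcp_pos: [0.6373, -0.0138, 0.015]
tcp_rot: [0.675, 0.738, 0.001, -0.0]
wrist_force: [-0.4, 5.9, 4.5]
finger_gap: 0.0494
grasp_force: 3.1
t 14.2 fence xy [-0.0506 -0.0205] z 0.015 yaw 1.6606 z axis [ 0.001  0.002 -1.   ] F [-0.4  5.9  4.5] gap 0.0494
t: 14.45
tcp_pos: [0.6375, -0.0155, 0.015]
tcp_rot: [0.675, 0.738, 0.001, -0.001]
wrist_force: [-0.7, 6.9, 5.0]
finger_gap: 0.0502
grasp_force: 3.4
t 14.45 fence xy [-0.0507 -0.0222] z 0.015 yaw 1.6608 z axis [ 0.001  0.003 -1.   ] F [-0.7  6.9  5. ] gap 0.0502
```

```bash
for i in 1 2; do python3 -m pendant '[[[5,-0.2,0,0,0,0,0],[5,0,0,0,0,0,0]]]' >/dev/null; python3 w.py; done
```

```text
t 14.7 fence xy [-0.0507 -0.0242] z 0.015 yaw 1.6608 z axis [ 0.001  0.003 -1.   ] F [-1.2  6.5  4. ] gap 0.05
t 14.95 fence xy [-0.0507 -0.0256] z 0.015 yaw 1.6611 z axis [ 0.001  0.004 -1.   ] F [-0.3  7.8  3.8] gap 0.0501
```

```bash
python3 -m pendant '[[[5,-0.2,0,0,0,0,0],[5,0,0,0,0,0,0]]]' >/dev/null; python3 w.py; python3 -m pendant '[[[5,-0.2,0,0,0,0,0],[5,0,0,0,0,0,0]]]' >/dev/null; python3 w.py
```

```text
t 15.2 fence xy [-0.0507 -0.0256] z 0.015 yaw 1.6622 z axis [ 0.001  0.007 -1.   ] F [-0.4 15.1  6.1] gap 0.05
t 15.45 fence xy [-0.0507 -0.0256] z 0.0151 yaw 1.6634 z axis [ 0.001  0.011 -1.   ] F [-1.4 20.4  7.4] gap 0.0496
```

Contact with the stop shows as a force rise at tool y = -0.0256, against about -0.024 predicted. I'll back off, lift and come round to the near side for the final flush push.

```bash
python3 -m pendant '[[[5,1.5,0,0,0,0,0],[5,2.5,0,0,0,0,0],[5,0,0,-5,0,0,0],[5,0,0,-5,0,0,0],[5,0,0,-3,0,0,0],[5,-3.4,-2.8,0,0,0,0],[5,-3.4,-2.8,0,0,0,0],[5,-3.4,-2.8,0,0,0,0]]]' >/dev/null; python3 w.py; python3 -m pendant '[[[5,0,0,0,0,0,10],[5,0,0,0,0,0,10],[5,0,0,0,0,0,10],[5,0,0,0,0,0,10],[5,0,0,0,0,0,10],[5,0,0,0,0,0,10],[5,0,0,0,0,0,10],[5,0,0,0,0,0,10]]]' >/dev/null; python3 -m pendant '[[[5,0,0,0,0,0,10],[5,0,0,0,0,0,0]]]' >/dev/null; python3 w.py; python3 r.py 0 -0.135 -0.09 0.013
```

```text
t 16.45 fence xy [-0.136 -0.095] z 0.1443 yaw 1.6596 z axis [ 0.    -0.002 -1.   ] F [ 0.9 -0.4  0.4] gap 0.05
t 17.7 fence xy [-0.1352 -0.0941] z 0.1442 yaw 0.0902 z axis [-0.    -0.001 -1.   ] F [0.2 0.3 0. ] gap 0.0502
shift now-axes [ 0.02 -0.43 13.12] shift goal-axes [ 0.02 -0.41 13.12] turn [0.07 0.02 0.15] q6 2.743
```

```bash
python3 -m pendant '[[[5,0,-0.5,4,0,0,0],[5,0,0,4,0,0,0],[5,0,0,3,0,0,0],[5,0,0,2,0,0,0],[5,0,0,0,0,0,0],[5,0.9,0,0,0,0,0],[5,0.8,0,0,0,0,0]]]' >/dev/null; python3 w.py; python3 -m pendant '[[[5,0.5,0,0,0,0,0],[5,0.3,0,0,0,0,0],[5,0.3,0,0,0,0,0],[5,0,0,0,0,0,0]]]' >/dev/null; python3 w.py
```

```text
t 18.575 fence xy [-0.1161 -0.0892] z 0.0156 yaw 0.0896 z axis [ 0.003 -0.001 -1.   ] F [0.5 0.3 0.3] gap 0.0497
t 19.075 fence xy [-0.1094 -0.0883] z 0.0139 yaw 0.0886 z axis [-0.005 -0.001 -1.   ] F [-6.9 -1.2  4.8] gap 0.0501
```

```bash
python3 -m pendant '[[[5,0.2,0,0,0,0,0],[5,0.2,0,0,0,0,0],[5,0,0,0,0,0,0]]]' >/dev/null; python3 w.py; python3 -m pendant '[[[5,0.2,0,0,0,0,0],[5,0,0,0,0,0,0]]]' >/dev/null; python3 w.py;  python3 -m pendant '[[[5,0.2,0,0,0,0,0],[5,0,0,0,0,0,0]]]' >/dev/null; python3 w.py
```

```text
t 19.45 fence xy [-0.1063 -0.0882] z 0.0138 yaw 0.0883 z axis [-0.006 -0.001 -1.   ] F [-8.  -0.4  7.3] gap 0.0499
t 19.7 fence xy [-0.1057 -0.0881] z 0.0137 yaw 0.0881 z axis [-0.009 -0.001 -1.   ] F [-12.1  -1.9   8.6] gap 0.0497
t 19.95 fence xy [-0.1057 -0.0881] z 0.0136 yaw 0.0876 z axis [-0.013 -0.001 -1.   ] F [-18.7  -3.1  14. ] gap 0.0502
```

Fence contact is confirmed at -0.1057, against -0.106 expected. I'll back off and look.

```bash
python3 -m pendant '[[[5,-1.5,0,0,0,0,0],[5,-2,0,0,0,0,0],[5,0,0,-5,0,0,0],[5,0,0,-5,0,0,0],[5,0,0,-5,0,0,0],[5,-5,0,0,0,0,0],[5,-5,0,0,0,0,0],[5,0,0,0,0,0,0]]]' ; python3 - <<'E'
from h import *
A=[cv2.resize(camera(n)["frame"][y:y+150,x:x+133],None,fx=3,fy=3,interpolation=cv2.INTER_CUBIC) for n,x,y in(("scene",240,180),("side",220,130))]
cv2.imwrite("pics/c4.png",np.hstack(A))
E
```

```text
t: 20.95
tcp_pos: [0.4568, -0.097, 0.1639]
tcp_rot: [0.999, 0.044, -0.002, -0.0]
wrist_force: [0.5, -0.1, 0.2]
finger_gap: 0.0499
grasp_force: 0.0
```

View pics/c4.png

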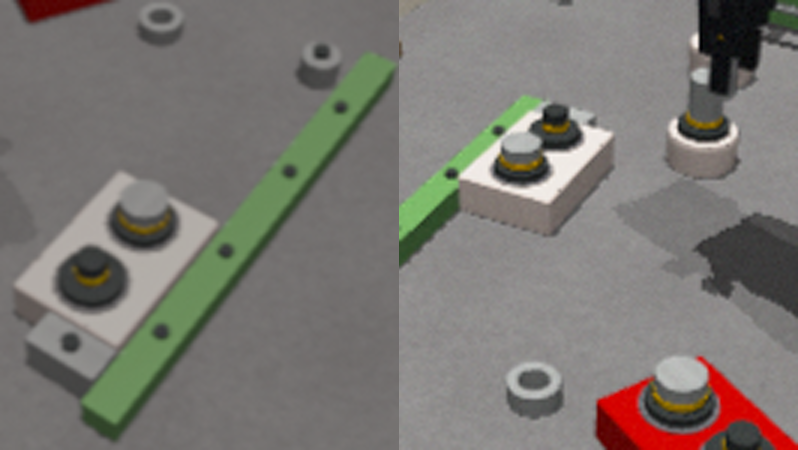

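The block sits flush along the fence and butts against the square stop with no visible gap (seam at about (30,310)–(110,350) in the left view). The cup and nut are still in place, and the gripper touches nothing.

```bash
python3 -c "
from bench import *
print(job_done())"
```

```text
the job is handed in; nothing more can be done
None
```

I pushed the white block flush against the green fence and up to the square stop, then handed the job in at about 21 s; both contacts showed as force rises and the last pictures show no gap, but no verdict came back.

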